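Clamp a stone cast in the cam-lock model vice

TASK

The dental cast lies loose on the bed of the cam-lock model vice. With the fingertips, swing the cam lever by its black knob back to its open stop, where the mouth of the cam faces the draw pin, push the sliding jaw forward until its black rubber block holds the cast against the fixed jaw and the draw pin is in the mouth, then swing the lever back to its closed stop so that the cast stays clamped. Only push: pick nothing up, keep the cast down on the bed, and leave the things around the vice where they are.

Things in the scene. Friction and masses are not known exactly. Their poses are not given: they have to be found in the camera images.
- vice: Aluminium model vice fixed to the worktop. Origin on the worktop under the bed's centre line; x = clamping direction, from the sliding jaw (robot side) to the fixed jaw; y = to the cam side (left). Base plate x -82..84, y -50..104 mm, 10 mm high. Bed 80 mm wide, x -26..62, 20 mm high. Fixed jaw face at x = 60, 48 mm high. Rear bracket x -82..-74, y +-38, 23 mm high. All of it is below 70 mm.
- jaw_slide (a joint): Travel of the sliding jaw along the vice's +x, m: 0 = drawn back, 0.0375 = end stop; starts 0 to 0.010; friction 2 N. Unless the cam's mouth faces the draw pin, the pin strikes the cam's rim at 0.016 and the jaw stops. The jaw meets the seated cast at about 0.032; pushing on compresses its sprung pad (3.5 N per mm). The closed cam holds it at about 0.035.
- push_face (a point): Middle of the rear face of the sliding jaw's upright push plate (64 mm wide along y, 20 to 58 mm above the worktop, plate 10 mm thick); this point is 40 mm above the worktop and moves with the jaw. Push here along the vice's +x.
- draw_pin (a point): Upright steel draw pin, 8 mm thick, on a flat bar of the sliding jaw at the cam side, 24 mm above the worktop; it runs along a line parallel to the vice's x, straight through the cam pivot.
- cam (a joint): Angle of cam and lever, rad: 0 = closed stop, lever 40 degrees from the vice's +x towards +y; grows counter-clockwise from above to 2.05 = open stop, lever at 157 degrees. Starts 0 to 0.6. From 1.75 up the mouth (low point) faces the draw pin; below 1.6 the rim blocks the pin or, with the pin inside, holds it; below 0.3 it is fully drawn and self-locking. Needs 1 to 5 N at the knob.
- cam_pivot (a point): Pivot of the cam, at x = 38, y = 74 mm of the vice, 27.5 mm above the worktop. The cam is a steel disc of 28 mm radius, 8 mm thick, with a hooked slot that opens at its rim (the mouth). Closing it draws the pin, and so the jaw, up to 3 mm further forward.
- knob (a point): Middle of the black upright knob at the lever's end, 52 mm above the worktop, 62 mm from the pivot; the knob is a 18 mm thick cylinder from 36 to 69 mm above the worktop.
- pad: Sprung crossbar of the sliding jaw with a black rubber block (22 mm wide, 20 mm high) that bears on the arch front of the cast. Its origin coincides with the vice's when the jaw is drawn right back, and moves with the jaw.
- cast: Yellow stone dental cast with teeth, 63 x 72 x 29 mm, loose on the bed between the jaws. Origin at the middle of its underside; its +x points to the arch front (towards the sliding jaw); its flat heel, 31 mm behind the origin, faces the fixed jaw, 3 to 12 mm from it at the start. Clamped, its origin lies 29 mm ahead of the vice's origin, 20 mm above the worktop.
- handpiece: White motor handpiece, 23 x 166 x 23 mm, lying loose beyond the fixed jaw. A bystander.
- denture: Pink denture with teeth, 49 x 65 x 23 mm, lying loose to the left of the vice. A bystander.
- pot: Blue round wax pot with a red knobbed lid, 56 x 60 x 71 mm, standing loose to the right of the vice. A bystander.

How it is judged (in metres and radians):
On the way, in this order (a step that is already met when the one before it is completed fails the run):
1. the cam is turned to its low point, its mouth facing the draw pin, while the jaw is still back (value of joint cam above 1.7 rad and value of joint jaw_slide below 0.02 m), for 0.2 s.
2. the sliding jaw is pushed forward until the draw pin is inside the open cam (value of joint jaw_slide above 0.03 m and value of joint cam above 1.4 rad), for 0.2 s.
At the end, for the whole second after the job is handed in: The cam is closed (within 0.3 rad of its stop), the sliding jaw is drawn home (at least 33.5 mm forward) and presses the cast with more than 4 N; the cast lies on the bed, heel against the fixed jaw (within 2.5 mm, 0.09 rad) and within 8 mm of the centre line, at rest (value of joint cam below 0.3 rad and value of joint jaw_slide above 0.0335 m and contact force between pad and cast above 4 N and x of cast in the frame of vice above 0.0265 m and y of cast in the frame of vice between -0.008 and 0.008 m and z of cast in the frame of vice below 0.023 m and angle between the x axis of cast and the x axis of vice, either way round below 0.09 rad and linear speed of cast below 0.01 m/s); the robot touches nothing.
It fails at once if the cast is lifted or tipped off the bed (z of cast in the frame of vice above 0.03 m or angle between cast's own z axis and vertical above 0.3 rad).
It fails at once if a thing beside the vice is moved (distance of any of handpiece, pot, denture from where it was at the start of the episode above 0.02 m).
It also fails if it takes over 67 s, if anything falls off the work surface, if the arm or the gripper's body presses on something with over 40 N, if the wrist force passes 120 N, or if a joint passes its speed limit or range.

ROBOT

A 6-joint arm with a two-finger parallel gripper is mounted at the origin on a cart in front of the work surface, level with it; the furniture and walls round the work are solid. World frame = base frame: x ahead of the robot, y to its left, z up, the work surface at z = 0. Lengths are in mm, angles in degrees, forces in N, time in s.
With the tool pointing down it reaches from about 300 to 850 mm from the base axis. Payload 4.2 kg.
Tool frame: the origin (TCP) lies midway between the tips of the shut fingers; the grasp point (between the pads) lies 19 mm behind it; z points along the fingers, y is the line along which they close (so a half turn about z gives the same grasp; the last joint's range is limited). The gripper opens to 91 mm and grips with 3 to 60 N. Pads are 32 mm wide; open, the fingers measure 118 mm over their backs; the gripper's body (76 mm by 178 mm) begins 60 mm behind the grasp point.
Start: joints at [66.463, 18.312, 89.639, -0, 72.044, -1.146], TCP at [219.037, 531.663, 213.976] pointing down, gripper open.
Joint ranges: [-177.97, 177.97], [-48.28, 115.42], [12.27, 149.76], [-77.06, 257.06], [2.81, 150.46], [-146.56, 146.56]. Speed limits (degrees/s): [147.25, 147.25, 180, 180, 180, 180].

INTERFACE

Orientations are given as [roll, pitch, yaw] about the fixed x, y, z axes, in that order (R = Rz(yaw) Ry(pitch) Rx(roll)).
In Python, from workcell import env gives the robot as it stands.
- The arm moves only by the shell command python3 drive.py [OPENING] [FORCE], which reads ROWS from standard input. ROWS is a JSON list that holds a single list of rows (three levels of brackets), with 1 to 8 rows, each of 6 numbers: dx, dy, dz in mm, then a rotation vector rx, ry, rz in degrees; each row shifts and turns the commanded pose from where the row before left it, along the tool's axes as they then stand; what a row does not reach is not made up. A row lasts 1/10 s, in which the tool goes at most 50 mm and 8.59 degrees, less where a joint would pass 70% of its speed; a pose out of reach is approached as far as the arm can. OPENING is the finger opening in mm, set as the command begins (- or left out keeps the last). The fingers move at their own pace and stop on an object; FORCE is the grip in N (left out, the last holds). Time passes only in rows, so rows that do not move let the fingers close. It prints the time, the measured TCP pose, the force, the opening and the grip force at its end. Input that does not fit is refused with a message, and nothing moves.
- env.state(): the state, without advancing time (a new reading comes with each control period).
- env.grab_frame(name): name is "side" or "top" or "wrist"; returns the picture (480x640x3 uint8, blue, green, red); there is no depth.
- env.camera_model(name): a dict with "fx", "fy", "cx", "cy" (pixels), "T" (4x4, takes a point from camera to world coordinates). Camera axes: x right, y up, looking along -z (the intrinsics and any distortion apply to the point x, -y, -z); pixel columns grow to the right and rows downward; lengths in mm; the calibration is good to about 2 mm. A picture is of the moment at which its call begins: read the wrist's pose just before it. camera_model takes no time and is no camera call; for the wrist camera it gives the pose at the moment of the call.
- env.job_done(): hands the job in; it is judged then, once.
The state is a dict: "time_s": time; "qpos": joint angles; "qvel": joint speeds; "effort": joint torques, N m; "ee_pos": TCP position; "ee_rot": TCP orientation; "force": force on the tool from outside, world axes, zero at the start; "torque": the same for the moment, N m; "gripper_width": finger opening in mm; "gripper_force": force on a finger pad.
Only numpy, scipy, OpenCV 4.12 (cv2) and the standard library are available. Lean on these libraries where they do the work, as an engineer would, in place of code of your own. Each camera call takes 0.05 s, during which the arm holds its last target. There are 200 camera calls.

## Working session

There is one attempt and no reset: what is moved stays moved. The work goes in short steps, Python scripts to look and compute and a shell command to move; the robot and the scene stay as the last step left them, time stands still between calls to the robot, and variables do not carry over. Pictures are saved under pics/ and viewed, at most 10 in all, crops included, and the job is handed in when it is done.

```bash
ls; mkdir -p pics
python3 - <<'E'
from workcell import env
import cv2
s=env.state();print(s)
for n in("top","side"):
    im=env.grab_frame(n);cv2.imwrite(f"pics/{n}0.png",im);m=env.camera_model(n);print(n,m)
E
```

```text
drive.py
pics
workcell.py
{'time_s': 0.0, 'qpos': array([ 6.64622241e+01,  1.83510366e+01,  8.97079116e+01,  5.79023843e-04,
        7.20435035e+01, -1.14585044e+00]), 'qvel': array([-0.01520609,  0.0043169 , -0.02342311, -0.01931229, -0.00425853,
       -0.06039196]), 'effort': array([ 6.42352443e-04, -4.12470782e+01, -2.31976497e+01,  7.27433665e-02,
        4.58260160e-02, -1.38695286e-04]), 'ee_pos': array([218.82935146, 531.17164299, 213.1161445 ]), 'ee_rot': array([-1.79897580e+02, -2.59916763e-03,  1.57607893e+02]), 'force': array([ 0.27666135, -0.31689812,  0.13614796]), 'torque': array([-0.0025918 ,  0.00468037, -0.00830072]), 'gripper_force': 0.0, 'gripper_width': 91.31408433702438}
top {'fx': 477.3628555367788, 'fy': 477.3628555367788, 'cx': 320.8454265775378, 'cy': 239.78708778450434, 'T': array([[-1.42812241e-02,  9.96227915e-01, -8.55919888e-02,
         4.79146930e+02],
       [-9.98918480e-01, -1.80029430e-02, -4.28691489e-02,
         2.09477980e+02],
       [-4.42483506e-02,  8.48871954e-02,  9.95407579e-01,
         8.97137856e+02],
       [ 0.00000000e+00,  0.00000000e+00,  0.00000000e+00,
         1.00000000e+00]])}
side {'fx': 624.2837403225742, 'fy': 624.2837403225742, 'cx': 315.9647281343038, 'cy': 250.3789394496607, 'T': array([[ 9.79264782e-01,  1.31031451e-01, -1.54503222e-01,
         4.23184763e+02],
       [-2.02577617e-01,  6.27071202e-01, -7.52159569e-01,
        -3.96959720e+02],
       [-1.67203800e-03,  7.67862271e-01,  6.40612783e-01,
         6.11160749e+02],
       [ 0.00000000e+00,  0.00000000e+00,  0.00000000e+00,
         1.00000000e+00]])}
```

View pics/top0.png

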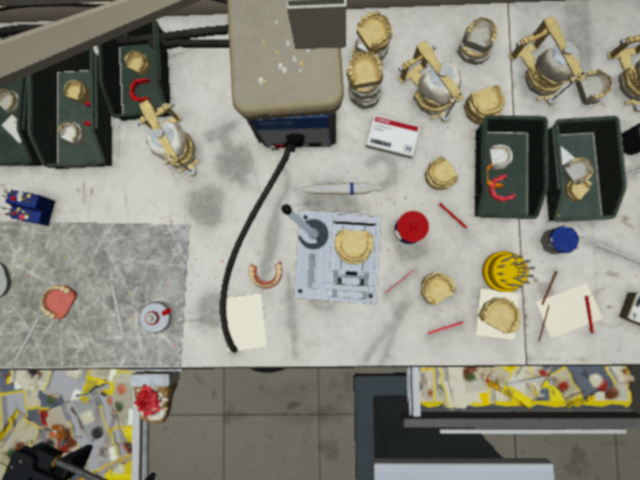

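View pics/side0.png

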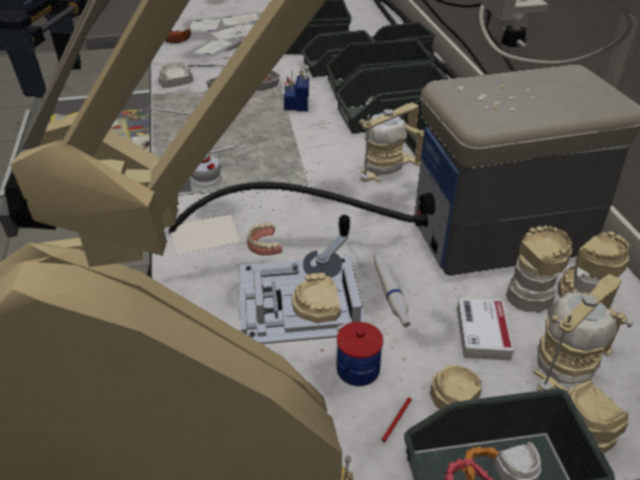

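The top view shows the vice centred near (337,257), the cam at about (313,234), the knob at (286,210), the denture at (266,275), the pot at (411,227) and the handpiece at (340,188). In the side view the knob is at (344,222) and the cam at (323,262). I'll enlarge both.

```bash
cat > h.py <<'E'
import numpy as np,cv2
from workcell import env
def ray(m,u,v):
    T=m["T"];d=np.array([(u-m["cx"])/m["fx"],-(v-m["cy"])/m["fy"],-1]);return T[:3,3],T[:3,:3]@d
def atz(m,u,v,z):
    o,d=ray(m,u,v);return o+d*(z-o[2])/d[2]
def tri(obs):
    A=np.zeros((3,3));b=np.zeros(3);L=[]
    for m,u,v in obs:
        o,d=ray(m,u,v);d=d/np.linalg.norm(d);P=np.eye(3)-np.outer(d,d);A+=P;b+=P@o;L.append((P,o))
    x=np.linalg.solve(A,b);return x,[np.linalg.norm(P@(x-o)) for P,o in L]
def proj(m,p):
    q=np.linalg.inv(m["T"])@np.append(p,1);return m["cx"]+m["fx"]*q[0]/-q[2],m["cy"]-m["fy"]*q[1]/-q[2]
E
python3 - <<'E'
from h import *
t=cv2.imread("pics/top0.png");s=cv2.imread("pics/side0.png")
a=cv2.resize(t[190:310,270:400],None,fx=5,fy=5,interpolation=cv2.INTER_CUBIC)
b=cv2.resize(s[205:355,230:370],None,fx=4,fy=4,interpolation=cv2.INTER_CUBIC)
cv2.imwrite("pics/ta.png",a);cv2.imwrite("pics/sb.png",b)
mt=env.camera_model("top");ms=env.camera_model("side")
print(tri([(mt,286,210),(ms,344,220)]))
for p in [(298,298),(375,303),(313,234)]: print(atz(mt,*p,10))
E
```

```text
(array([607.12968339, 306.09987407,  62.8236643 ]), [np.float64(2.1914602944928467), np.float64(2.191460294492903)])
[448.02287717 291.56784925  10.        ]
[437.0995178  149.78743922  10.        ]
[566.55622021 262.21429797  10.        ]
```

View pics/ta.png

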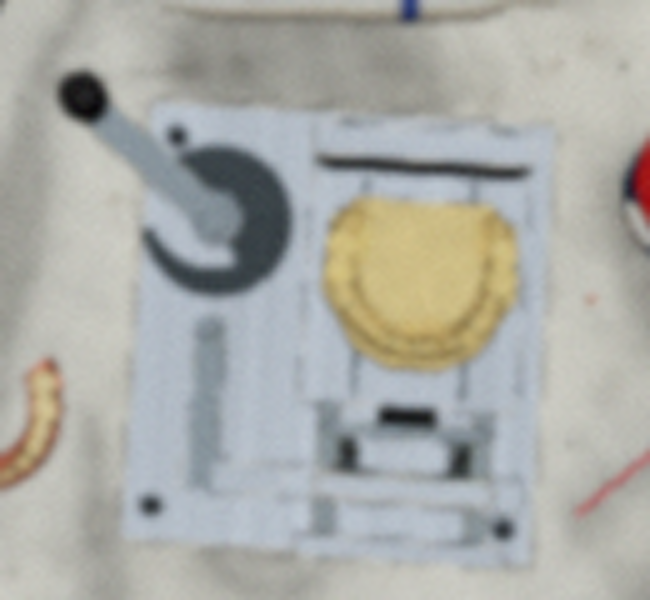

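View pics/sb.png

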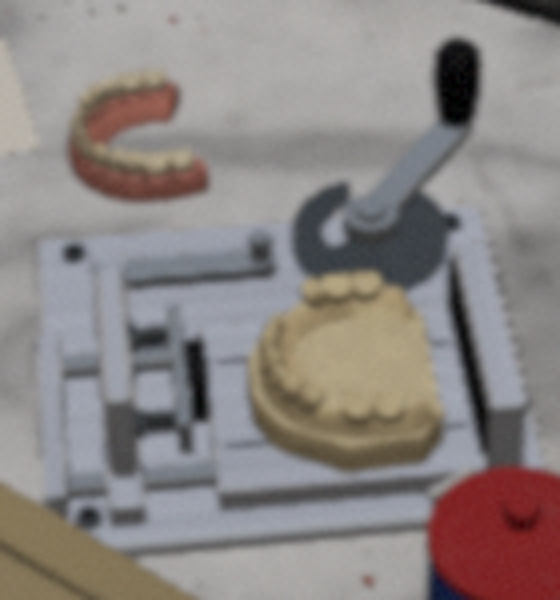

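The top crop shows the baseplate corners at (125,540), (527,562), (552,125) and (152,103), the pivot at (216,217), and the knob top at (83,96). The cast is at (422,283). The side crop shows the plate corners at (40,238) and (45,553), the knob spanning (457,45) to (455,120), and the push plate's top edge from (112,262) to (122,400).

```bash
cat >> h.py <<'E'
mt=env.camera_model("top");ms=env.camera_model("side")
def V(p,x,y,z): c,s=np.cos(p[2]),np.sin(p[2]);return np.array([p[0]+c*x-s*y,p[1]+s*x+c*y,z])
E
python3 - <<'E'
from h import *
from scipy.optimize import least_squares
tc=lambda u,v:(270+u/5,190+v/5); sc=lambda u,v:(230+u/4,205+v/4)
O=[(mt,tc(125,540),(-82,104,10)),(mt,tc(527,562),(-82,-50,10)),(mt,tc(552,125),(84,-50,10)),(mt,tc(152,103),(84,104,10)),(mt,tc(216,217),(38,74,36)),
(ms,sc(40,238),(-82,104,10)),(ms,sc(45,553),(-82,-50,10)),(ms,sc(470,205),(84,104,10)),(ms,sc(374,215),(38,74,36))]
def f(p): return np.concatenate([np.subtract(proj(m,V(p,*q)),uv) for m,uv,q in O])
for k,name in ((slice(0,5),"top"),(slice(5,9),"side"),(slice(0,9),"both")):
    def g(p): return np.concatenate([np.subtract(proj(m,V(p,*q)),uv) for m,uv,q in O[k]])
    r=least_squares(g,[520,210,0]);print(name,r.x,np.degrees(r.x[2]),r.fun.round(1))
p=r.x
inv=lambda P:(np.array([[np.cos(p[2]),np.sin(p[2])],[-np.sin(p[2]),np.cos(p[2])]])@(P[:2]-p[:2]),P[2])
K,e=tri([(mt,*tc(83,96)),(ms,*sc(457,50))]);print("knob top",K,e,inv(K))
k=inv(K)[0]-[38,74];print("lever",np.hypot(*k),np.degrees(np.arctan2(k[1],k[0])))
k2=inv(atz(mt,*tc(83,96),69))[0]-[38,74];print("lever z69",np.hypot(*k2),np.degrees(np.arctan2(k2[1],k2[0])))
print("pin",inv(atz(mt,*tc(210,325),34)),"plate edges",inv(atz(mt,*tc(410,500),58)),inv(atz(mt,*tc(410,478),58)))
c=tri([(mt,*tc(422,283)),(ms,*sc(350,355))])[0];print("cast",c,inv(c))
print("side plate",[inv(atz(ms,*sc(*q),58)) for q in((100,265),(112,405))])
print("denture",[inv(atz(mt,*tc(*q),15)) for q in((45,360),(60,410))], "pot",inv(atz(mt,411,227,65)),"handpiece",inv(atz(mt,340,188,20)))
E
```

```text
top [ 5.21433288e+02  1.89903300e+02 -7.49148911e-02] -4.29230708192618 [-1.4  0.4  1.6  1.2  1.1 -0.9 -1.  -0.9 -0.3  0.1]
side [ 5.23223030e+02  1.89451501e+02 -8.48899375e-02] -4.863835140139232 [-1.7  0.2 -0.   0.4  2.9 -0.4 -1.1 -0.7]
both [ 5.22529052e+02  1.89727245e+02 -8.07171061e-02] -4.624749515043067 [-1.5 -0.6  1.4  0.8  1.4 -1.3 -0.7 -1.8 -0.1 -0.7 -2.5  0.3 -0.4  0.5
  2.1 -0.6 -1.9 -0.9]
knob top [607.29435586 304.40601142  68.63251891] [np.float64(1.8331776825981096), np.float64(1.83317768259829)] (array([ 75.24283064, 121.1399715 ]), np.float64(68.63251890662092))
lever 60.076662250337186 51.689578256323756
lever z69 58.972491465830124 53.177470736081986
pin (array([-2.47950899, 73.40861847]), np.float64(34.0)) plate edges (array([-60.17823408,  -2.12937143]), np.float64(58.0)) (array([-52.54784083,  -1.6642089 ]), np.float64(58.0))
cast [542.13023921 185.88986661  40.10190779] (array([19.84677489, -2.24445088]), np.float64(40.101907790727765))
side plate [(array([-56.89540285,  32.45944986]), np.float64(58.0)), (array([-56.36147437, -33.75788718]), np.float64(58.0))]
denture [(array([-18.45226442, 135.02818855]), np.float64(15.0)), (array([-36.56012667, 128.08776666]), np.float64(15.0))] pot (array([ 55.72001339, -97.60878252]), np.float64(65.0)) handpiece (array([125.98183261,  30.74884139]), np.float64(20.0))
```

```bash
python3 - <<'E'
from h import *
print("box bottom",[atz(mt,u,v,0).round() for u,v in((250,148),(335,145))], atz(ms,440,268,0).round())
print("top front edge by height",[(z,atz(mt,340,105,z).round()) for z in(150,200,250)])
print("side top-front corners",[(z,atz(ms,430,148,z).round(),atz(ms,448,268,z).round()) for z in(0,100,150,200)])
print(tri([(mt,343,104),(ms,460,152)]), tri([(mt,232,108),(ms,424,98)]))
E
cat >> h.py <<'E'
from scipy.spatial.transform import Rotation as R
P=np.array([522.5,189.7,-0.0807])
def rel(x,y,z):
    s=env.state();r=R.from_euler("xyz",s["ee_rot"],degrees=True)
    print("t",s["time_s"],"pos",s["ee_pos"].round(1),"rot",s["ee_rot"].round(1),"F",s["force"].round(1),"tool delta",r.inv().apply(np.array([x,y,z])-s["ee_pos"]).round(1))
def inv(p):
    c,s=np.cos(P[2]),np.sin(P[2]);d=np.asarray(p)[:2]-P[:2];return np.array([c*d[0]+s*d[1],-s*d[0]+c*d[1]])
E
python3 -c "
from h import *
rel(619.5,271,214)"
```

```text
t 0.1 pos [218.9 531.2 213.2] rot [-179.9   -0.   157.6] F [-0.   0.6  0.5] tool delta [-469.6  -88.    -0.6]
```

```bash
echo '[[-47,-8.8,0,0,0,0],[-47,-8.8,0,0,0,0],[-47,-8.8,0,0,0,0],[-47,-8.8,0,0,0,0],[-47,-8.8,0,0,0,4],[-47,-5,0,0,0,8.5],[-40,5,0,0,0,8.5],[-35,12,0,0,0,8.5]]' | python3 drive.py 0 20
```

```text
refused: ROWS must be a list holding one list of rows, three levels of brackets. Nothing was moved.
```

Wrong form. The message asks for a list holding one list of rows, three levels of brackets, so I'll send the same numbers that way.

```bash
echo '[[[-47,-8.8,0,0,0,0],[-47,-8.8,0,0,0,0],[-47,-8.8,0,0,0,0],[-47,-8.8,0,0,0,0],[-47,-8.8,0,0,0,4],[-47,-5,0,0,0,8.5],[-40,5,0,0,0,8.5],[-35,12,0,0,0,8.5]]]' | python3 drive.py 0 20; echo '[[[0,0,0,0,0,8.5],[0,0,0,0,0,8.5],[0,0,0,0,0,8.5],[0,0,0,0,0,8.5],[0,0,0,0,0,8.5],[0,0,0,0,0,8.5],[0,0,0,0,0,8.5],[0,0,0,0,0,8.5]]]' | python3 drive.py; python3 -c "
from h import *
rel(619.5,271,110)"
```

```text
time_s: 0.9
ee_pos: [530.2, 340.3, 213.5]
ee_rot: [-180.0, -0.0, 127.7]
force: [-0.5, 0.3, 1.1]
gripper_width: 30.3
gripper_force: 0.0
time_s: 1.7
ee_pos: [528.5, 341.8, 213.4]
ee_rot: [-180.0, 0.1, 59.8]
force: [0.5, 0.9, 0.8]
gripper_width: 0.4
gripper_force: 0.0
t 1.7 pos [528.5 341.8 213.4] rot [-1.80e+02  1.00e-01  5.98e+01] F [0.5 0.9 0.8] tool delta [-15.3 114.3 103.3]
```

```bash
echo '[[[0,0,0,0,0,8.5],[0,0,0,0,0,8.5],[0,0,0,0,0,8.5],[0,0,0,0,0,8.5],[0,0,0,0,0,3.8],[0,0,0,0,0,0]]]' | python3 drive.py; python3 -c "
from h import *
rel(619.5,271,110)"
```

```text
time_s: 2.3
ee_pos: [528.6, 341.8, 213.4]
ee_rot: [180.0, 0.1, 22.3]
force: [0.6, 0.5, -0.3]
gripper_width: 0.4
gripper_force: 0.0
t 2.3 pos [528.6 341.8 213.4] rot [1.80e+02 1.00e-01 2.23e+01] F [ 0.6  0.5 -0.3] tool delta [ 57.3 100.1 103.4]
```

```bash
echo '[[[19,33.3,0,0,0,0],[19,33.3,0,0,0,0],[19.3,33.5,0,0,0,0],[0,0,40,0,0,0],[0,0,40,0,0,0],[0,0,23,0,0,0],[0,0,0,0,0,0]]]' | python3 drive.py
python3 - <<'E'
from h import *
rel(619.5,271,51)
im=env.grab_frame("wrist");m=env.camera_model("wrist");cv2.imwrite("pics/w1.png",im)
np.save("w1.npy",m["T"]);print({k:m[k] for k in("fx","cx","cy")});print(m["T"].round(2))
print("pred knob px",proj(m,[606.5,304.5,69]), "pivot",proj(m,V(P,38,74,36)))
E
```

```text
time_s: 3.0
ee_pos: [617.1, 269.8, 106.3]
ee_rot: [-180.0, 0.5, 22.4]
force: [0.2, 0.3, 0.1]
gripper_width: 0.4
gripper_force: 0.0
t 3.0 pos [617.1 269.8 106.3] rot [-180.     0.5   22.4] F [0.2 0.3 0.1] tool delta [ 3.1 -0.2 55.3]
{'fx': 376.99113309238857, 'cx': 317.85404487119064, 'cy': 240.0343020576494}
[[ 3.8000e-01  8.9000e-01  2.4000e-01  6.8604e+02]
 [-9.2000e-01  3.7000e-01  1.0000e-01  2.9848e+02]
 [ 0.0000e+00 -2.6000e-01  9.7000e-01  2.7821e+02]
 [ 0.0000e+00  0.0000e+00  0.0000e+00  1.0000e+00]]
pred knob px (np.float64(256.03563709991596), np.float64(264.4369409731666)) pivot (np.float64(302.70234331294665), np.float64(321.6978556045801))
```

View pics/w1.png

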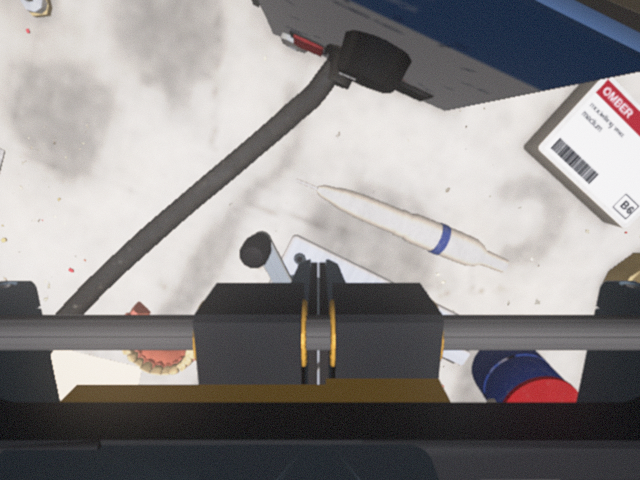

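The wrist view shows the knob top at (256,247), left of the shut fingertips at (318,268). The denture is at (160,345) and the handpiece runs around (400,220), both clear of the fingers.

Run:
```python
from h import *
w=dict(env.camera_model("wrist"));tc=lambda u,v:(270+u/5,190+v/5); sc=lambda u,v:(230+u/4,205+v/4)
K,e=tri([(mt,*tc(83,96)),(ms,*sc(457,50)),(w,257,245)]);print(K,e,inv(K),inv(K)-[38,74])
print(atz(w,257,245,69), atz(mt,*tc(83,96),69),atz(ms,*sc(457,50),69))
print("tip proj",proj(w,env.state()["ee_pos"]))
```

```text
[610.77225292 307.872689    62.22079946] [np.float64(4.897761380116948), np.float64(2.9700880673493977), np.float64(4.639509487773007)] [ 78.45878453 124.90393986] [40.45878453 50.90393986]
[617.83166156 308.01682809  69.        ] [605.40760811 304.62611384  69.        ] [609.04482525 303.951567    69.        ]
tip proj (np.float64(317.65417622453214), np.float64(294.1710613692774))
```

```bash
echo '[[[3,0,30,0,0,0],[2,0,25,0,0,0],[0,-6,0,0,0,0],[0,-5,0,0,0,0],[0,0,0,0,0,0]]]' | python3 drive.py; echo '[[[0,-2,0,0,0,0],[0,-2,0,0,0,0],[0,-2,0,0,0,0],[0,0,0,0,0,0]]]' | python3 drive.py; python3 -c "
from h import *
s=env.state();T=R.from_euler('xyz',s['ee_rot'],degrees=True)
pv=T.inv().apply(V(P,38,74,0)-s['ee_pos'])[:2];kn=T.inv().apply(np.array([608.7,305.6,0])-s['ee_pos'])[:2]
print('pivot in tool',pv,'knob',kn)
for d in(8,-8):
    a=np.radians(-d);M=np.array([[np.cos(a),-np.sin(a)],[np.sin(a),np.cos(a)]]);print(d,pv-M@pv)
"
```

```text
time_s: 3.55
ee_pos: [621.3, 284.9, 58.7]
ee_rot: [-180.0, -0.3, 22.4]
force: [0.3, 0.2, -0.0]
gripper_width: 0.6
gripper_force: 0.0
time_s: 3.95
ee_pos: [617.9, 289.0, 56.3]
ee_rot: [-180.0, -0.0, 22.3]
force: [0.3, 0.1, -0.1]
gripper_width: 0.4
gripper_force: 0.0
pivot in tool [-58.63702542   6.90326546] knob [ -2.28303439 -18.823521  ]
8 [-1.53140036 -8.09351455]
-8 [0.39009736 8.22787876]
```

```bash
echo '[[[0,0,4,0,0,0],[-1.5,-8.1,0,0,0,-8],[-1.5,-8.1,0,0,0,-8],[-1.5,-8.1,0,0,0,-8],[-1.5,-8.1,0,0,0,-8],[0,0,0,0,0,0]]]' | python3 drive.py
python3 - <<'E'
from h import *
rel(0,0,51)
im=env.grab_frame("wrist");cv2.imwrite("pics/w2.png",im)
top=env.grab_frame("top");side=env.grab_frame("side")
o=np.hstack([cv2.resize(im[200:440,140:460],(400,300)),cv2.resize(top[190:310,270:400],(325,300))])
cv2.imwrite("pics/w2.png",np.vstack([o,np.hstack([cv2.resize(side[205:355,230:370],(400,300)),np.zeros((300,325,3),np.uint8)])]))
E
```

```text
time_s: 4.55
ee_pos: [594.3, 312.1, 51.6]
ee_rot: [-180.0, 0.0, 54.3]
force: [-0.3, 0.4, 0.2]
gripper_width: 0.5
gripper_force: 0.0
t 4.55 pos [594.3 312.1  51.6] rot [-180.     0.    54.3] F [-0.3  0.4  0.2] tool delta [-600.  -300.9    1.2]
```

View pics/w2.png

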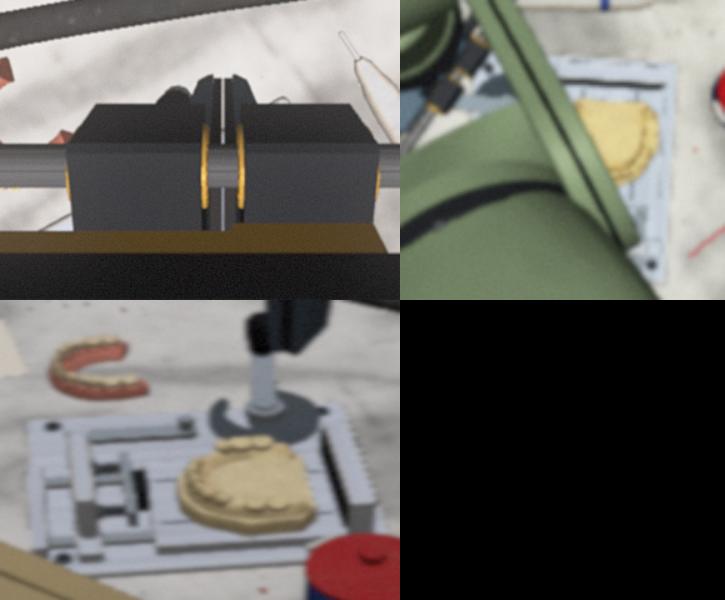

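The wrist crop shows the knob just left of the fingertips. In the side crop the lever has swung round with it, with the knob at (260,335), and the cast hasn't moved. I'll continue the swing.

```bash
echo '[[[-1.5,-8.1,0,0,0,-8],[-1.5,-8.1,0,0,0,-8],[-1.5,-8.1,0,0,0,-8],[-1.5,-8.1,0,0,0,-8],[-1.5,-8.1,0,0,0,-8],[-1.5,-8.1,0,0,0,-8],[-1.5,-8.1,0,0,0,-8],[0,0,0,0,0,0]]]' | python3 drive.py; echo '[[[-0.7,-4,0,0,0,-4],[-0.7,-4,0,0,0,-4],[-0.7,-4,0,0,0,-4],[0,0,0,0,0,0]]]' | python3 drive.py;  python3 - <<'E'
from h import *
s=env.state();T=R.from_euler('xyz',s['ee_rot'],degrees=True)
print('pivot in tool',T.inv().apply(V(P,38,74,0)-s['ee_pos'])[:2], inv(s['ee_pos']))
E
```

```text
time_s: 5.5
ee_pos: [539.3, 312.5, 52.0]
ee_rot: [-180.0, 0.0, 110.2]
force: [0.6, -0.1, -0.2]
gripper_width: 0.4
gripper_force: 0.0
time_s: 5.9
ee_pos: [529.9, 306.1, 52.1]
ee_rot: [180.0, -0.0, 122.1]
force: [0.3, -0.4, 1.3]
gripper_width: 0.8
gripper_force: 0.0
pivot in tool [-58.05893128   6.55684727] [ -1.96619112 116.61873906]
```

```bash
for i in 1; do echo '[[[-0.7,-4,0,0,0,-4],[-0.7,-4,0,0,0,-4],[-0.5,-2,0,0,0,-2]]]' | python3 drive.py; done; echo '[[[-0.3,-2,0,0,0,-2],[-0.3,-2,0,0,0,-2]]]' | python3 drive.py
python3 - <<'E'
from h import *
print(inv(env.state()["ee_pos"]))
im=env.grab_frame("wrist");side=env.grab_frame("side");top=env.grab_frame("top")
cv2.imwrite("pics/w3.png",np.hstack([cv2.resize(side[205:355,230:370],(400,430)),cv2.resize(top[190:310,270:400],(400,430))]))
E
```

```text
time_s: 6.2
ee_pos: [525.7, 302.3, 52.7]
ee_rot: [179.4, -0.1, 132.0]
force: [4.5, 11.4, -5.4]
gripper_width: 0.5
gripper_force: 5.3
time_s: 6.4
ee_pos: [525.3, 302.4, 53.0]
ee_rot: [179.0, -0.1, 135.9]
force: [7.5, 20.3, -9.8]
gripper_width: 0.8
gripper_force: 9.3
[ -6.27395547 112.5944468 ]
```

View pics/w3.png

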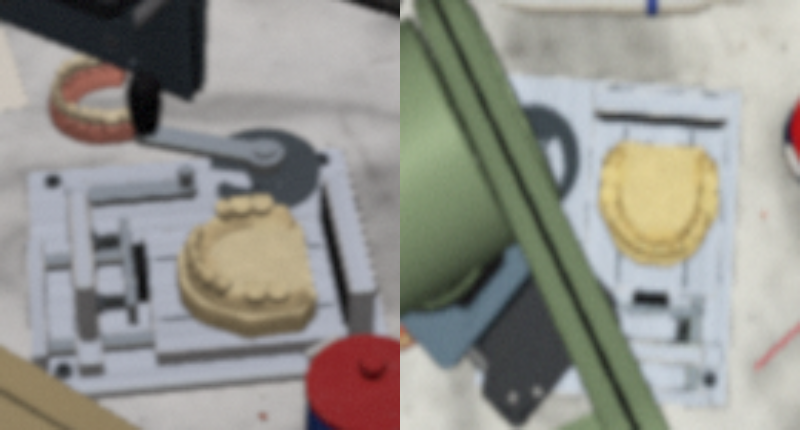

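The side crop shows the lever at its open stop, with the knob at (145,100), the mouth facing the draw pin at (185,180) and the jaw still back. I'll back off and go behind the push plate.

```bash
echo '[[[0,10,0,0,0,0],[0,15,0,0,0,0],[0,0,-30,0,0,0],[0,0,-30,0,0,8.5],[0,0,0,0,0,8.5],[0,0,0,0,0,8.5],[0,0,0,0,0,8.5],[0,0,0,0,0,8.5]]]' | python3 drive.py; echo '[[[0,0,0,0,0,8],[0,0,0,0,0,0]]]' | python3 drive.py;python3 - <<'E'
from h import *
p=V(P,-86,0,105);rel(*p)
E
```

```text
time_s: 7.35
ee_pos: [537.5, 313.5, 111.9]
ee_rot: [-180.0, 0.0, 93.2]
force: [0.2, 0.6, 0.3]
gripper_width: 0.5
gripper_force: 0.0
time_s: 7.55
ee_pos: [537.5, 313.5, 111.8]
ee_rot: [-180.0, 0.0, 85.6]
force: [0.1, -0.1, 0.7]
gripper_width: 0.3
gripper_force: 0.0
t 7.55 pos [537.5 313.5 111.8] rot [-180.     0.    85.6] F [ 0.1 -0.1  0.7] tool delta [-124.2  -91.5    6.9]
```

```bash
echo '[[[-31,-23,0,0,0,0],[-31,-23,0,0,0,0],[-31,-23,0,0,0,0],[-31,-23,0,0,0,0],[0,0,30,0,0,0],[0,0,30,0,0,0],[0,0,13,0,0,0],[0,0,0,0,0,0]]]' | python3 drive.py; echo '[[[0,3,0,0,0,0],[0,3,0,0,0,0],[0,0,0,0,0,0]]]' | python3 drive.py;python3 - <<'E'
from h import *
s=env.state();print(inv(s["ee_pos"]),s["force"])
im=env.grab_frame("wrist");side=env.grab_frame("side")
cv2.imwrite("pics/w4.png",np.hstack([cv2.resize(side[205:355,230:370],(400,430)),cv2.resize(im,(400,430))]))
E
```

```text
time_s: 8.35
ee_pos: [435.2, 196.0, 37.4]
ee_rot: [-179.8, 0.1, 85.8]
force: [-0.2, 0.3, 0.3]
gripper_width: 0.1
gripper_force: 0.0
time_s: 8.65
ee_pos: [443.9, 196.8, 39.9]
ee_rot: [179.9, -0.1, 85.8]
force: [-1.0, -0.5, -0.3]
gripper_width: 0.4
gripper_force: 0.0
[-78.90404305   0.74204391] [-1.02307525 -0.54733804 -0.31114775]
```

View pics/w4.png

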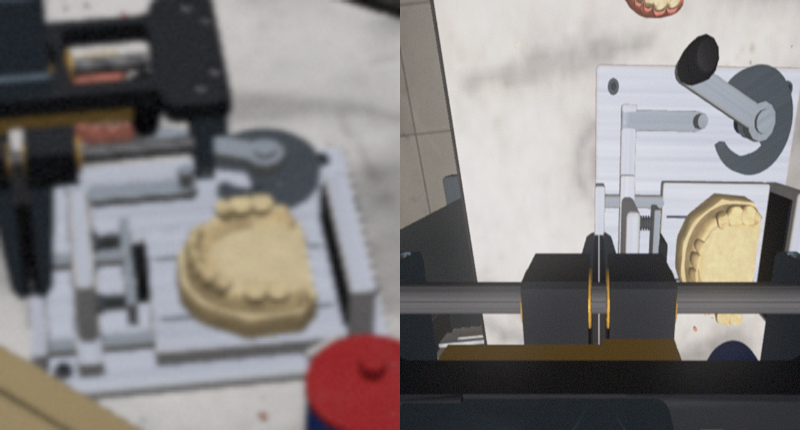

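The wrist half shows the push plate, at about (630,200), just right of the fingertips at (600,260). The lever is at its open stop and the mouth faces the pin at (700,120). Pushing.

```bash
echo '[[[0,4,0,0,0,0],[0,4,0,0,0,0],[0,4,0,0,0,0]]]' | python3 drive.py |sed -n 2,4p; echo '[[[0,4,0,0,0,0],[0,4,0,0,0,0],[0,4,0,0,0,0]]]' | python3 drive.py|sed -n 2,4p; echo '[[[0,3,0,0,0,0],[0,3,0,0,0,0]]]' | python3 drive.py|sed -n 2,4p; echo '[[[0,3,0,0,0,0],[0,3,0,0,0,0]]]' | python3 drive.py|sed -n 2,4p
```

```text
ee_pos: [454.2, 195.5, 39.0]
ee_rot: [-179.9, -0.0, 85.8]
force: [-3.3, 0.4, 0.9]
ee_pos: [466.3, 194.4, 38.9]
ee_rot: [-179.9, 0.0, 85.8]
force: [-2.4, 0.5, 0.9]
ee_pos: [472.4, 194.0, 38.9]
ee_rot: [-180.0, 0.0, 85.8]
force: [-2.2, -0.1, 2.6]
ee_pos: [477.1, 193.6, 38.8]
ee_rot: [-179.8, 0.0, 85.8]
force: [-8.2, 0.8, 7.1]
```

```bash
for i in 1; do echo '[[[0,1,0,0,0,0],[0,0,0,0,0,0]]]' | python3 drive.py|sed -n 2,4p; echo '[[[0,1,0,0,0,0],[0,0,0,0,0,0]]]' | python3 drive.py|sed -n 2,4p; done;python3 - <<'E'
from h import *
s=env.state();print(inv(s["ee_pos"]),s["force"])
im=env.grab_frame("wrist");side=env.grab_frame("side")
cv2.imwrite("pics/w5.png",np.hstack([cv2.resize(side[205:355,230:370],(400,430)),cv2.resize(im[40:320,320:640],(400,430))]))
E
```

```text
ee_pos: [477.3, 193.5, 38.8]
ee_rot: [-179.7, 0.0, 85.8]
force: [-7.3, 0.5, 5.7]
ee_pos: [477.6, 193.5, 38.9]
ee_rot: [-179.7, 0.0, 85.8]
force: [-8.7, 1.7, 6.7]
[-45.02883209   0.1424754 ] [-8.69815713  1.66838425  6.71427388]
```

View pics/w5.png

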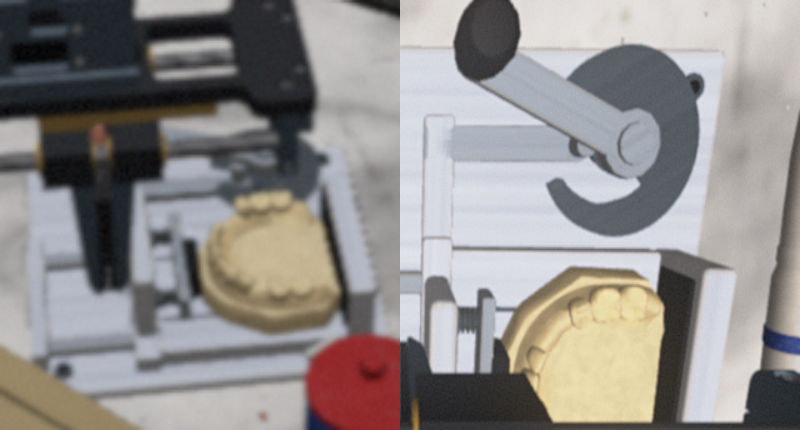

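The wrist crop shows the pin, at (580,145), entering the mouth. The cast heel at (655,330) is not yet on the fixed jaw's face. I'll push further.

```bash
for i in 1; do echo '[[[0,2,0,0,0,0],[0,2,0,0,0,0],[0,0,0,0,0,0]]]' | python3 drive.py|sed -n 2,4p; echo '[[[0,2,0,0,0,0],[0,2,0,0,0,0],[0,0,0,0,0,0]]]' | python3 drive.py|sed -n 2,4p; done
```

```text
ee_pos: [479.5, 193.3, 38.8]
ee_rot: [-179.4, 0.1, 85.7]
force: [-13.5, 3.6, 11.7]
ee_pos: [480.3, 193.2, 38.9]
ee_rot: [-179.0, 0.1, 85.7]
force: [-20.8, 6.2, 16.5]
```

Run:
```python
from h import *
s=env.state();print(inv(s["ee_pos"]),s["force"])
ref=cv2.imread("pics/side0.png");im=env.grab_frame("side");cv2.imwrite("pics/side1.png",im)
up=lambda a:cv2.resize(a,None,fx=4,fy=4,interpolation=cv2.INTER_CUBIC)
def track(x0,y0,x1,y1,z):
    t=up(ref[y0:y1,x0:x1]);r=up(im[y0-12:y1+12,x0-10:x1+30]);q=cv2.matchTemplate(r,t,cv2.TM_CCOEFF_NORMED)
    _,v,_,l=cv2.minMaxLoc(q);du,dv=l[0]/4-10,l[1]/4-12;c=((x0+x1)/2,(y0+y1)/2)
    d=inv(atz(ms,c[0]+du,c[1]+dv,z))-inv(atz(ms,*c,z));print(round(v,2),du,dv,d.round(1))
print("cast");track(292,272,342,324,42)
print("cast heel");track(320,285,344,322,40)
print("plate end");track(254,300,266,325,40)
print("pad");track(270,285,284,312,40)
print("static");track(346,295,366,325,30)
```

```text
[-42.29906871   0.09463283] [-20.83110819   6.21372896  16.50694406]
cast
0.67 7.25 -1.25 [9.7 1.1]
cast heel
0.77 0.75 -0.25 [1.  0.3]
plate end
0.87 22.75 -1.75 [29.1 -0.5]
pad
0.93 18.25 -1.5 [24.  -0.2]
static
0.94 0.25 0.0 [ 0.3 -0. ]
```

```bash
echo '[[[0,-8,0,0,0,0],[0,-10,0,0,0,0],[0,-6,-10,0,0,0],[0,0,-30,0,0,0],[0,0,-32,0,0,0],[0,0,0,0,0,-8.5],[0,0,0,0,0,-8.5],[0,0,0,0,0,-8.5]]]' | python3 drive.py; echo '[[[0,0,0,0,0,-8.5],[0,0,0,0,0,-8.5],[0,0,0,0,0,-8.5],[0,0,0,0,0,-8.5],[0,0,0,0,0,-6.8],[0,0,0,0,0,0]]]' | python3 drive.py;python3 - <<'E'
from h import *
rel(496.4,260.8,52)
E
```

```text
time_s: 11.7
ee_pos: [465.8, 195.0, 112.3]
ee_rot: [179.8, 0.0, 111.7]
force: [-0.3, -0.1, 0.2]
gripper_width: 0.7
gripper_force: 0.0
time_s: 12.3
ee_pos: [465.5, 194.9, 111.7]
ee_rot: [179.9, 0.1, 152.1]
force: [0.4, -0.2, -0.3]
gripper_width: 0.7
gripper_force: 0.0
t 12.3 pos [465.5 194.9 111.7] rot [1.799e+02 1.000e-01 1.521e+02] F [ 0.4 -0.2 -0.3] tool delta [ 3.6 72.6 59.9]
```

```bash
echo '[[[1.2,24,0,0,0,0],[1.2,24,0,0,0,0],[1.2,24.6,0,0,0,0],[0,0,20,0,0,0],[0,0,20,0,0,0],[0,0,20,0,0,0],[0,0,0,0,0,0]]]' | python3 drive.py; echo '[[[0,3,0,0,0,0],[0,3,0,0,0,0],[0,0,0,0,0,0]]]' | python3 drive.py; python3 -c "
from h import *
s=env.state();T=R.from_euler('xyz',s['ee_rot'],degrees=True)
pv=T.inv().apply(V(P,38,74,0)-s['ee_pos'])[:2];kn=T.inv().apply(np.array([511.4,289.1,0])-s['ee_pos'])[:2]
print('pivot in tool',pv,'knob',kn)
a=np.radians(8);M=np.array([[np.cos(a),-np.sin(a)],[np.sin(a),np.cos(a)]]);print(pv-M@pv)
"
```

```text
time_s: 13.0
ee_pos: [494.0, 259.9, 49.0]
ee_rot: [-179.8, -0.1, 152.0]
force: [-0.9, -0.5, -0.9]
gripper_width: 0.6
gripper_force: 0.0
time_s: 13.3
ee_pos: [499.3, 266.8, 52.3]
ee_rot: [179.8, 0.1, 152.1]
force: [-0.3, -0.2, 0.0]
gripper_width: 0.3
gripper_force: 0.0
pivot in tool [-62.16486348  25.62269438] knob [-0.17798535 25.26940058]
[2.96100565 8.90103512]
```

```bash
echo '[[[0,4,0,0,0,0],[2.2,8.8,0,0,0,8],[2.2,8.8,0,0,0,8],[2.2,8.8,0,0,0,8],[2.2,8.8,0,0,0,8],[0,0,0,0,0,0]]]' | python3 drive.py; echo '[[[2.2,8.8,0,0,0,8],[2.2,8.8,0,0,0,8],[2.2,8.8,0,0,0,8],[2.2,8.8,0,0,0,8],[0,0,0,0,0,0]]]' | python3 drive.py; python3 -c "
from h import *
s=env.state();T=R.from_euler('xyz',s['ee_rot'],degrees=True)
print(T.inv().apply(V(P,38,74,0)-s['ee_pos'])[:2])"
```

```text
time_s: 13.9
ee_pos: [516.1, 302.7, 51.3]
ee_rot: [179.9, -0.0, 120.2]
force: [0.2, 0.4, -0.3]
gripper_width: 0.4
gripper_force: 0.0
time_s: 14.4
ee_pos: [546.6, 321.0, 51.1]
ee_rot: [179.9, -0.0, 88.3]
force: [0.5, 0.1, 0.5]
gripper_width: 0.4
gripper_force: 0.0
[-59.99129289  21.52211978]
```

```bash
echo '[[[2.2,8.8,0,0,0,8],[2.2,8.8,0,0,0,8],[2.2,8.8,0,0,0,8],[2.2,8.8,0,0,0,8]]]' | python3 drive.py; echo '[[[1.1,4.4,0,0,0,4],[1.1,4.4,0,0,0,4]]]' | python3 drive.py|sed -n 2,4p; echo '[[[1.1,4.4,0,0,0,4],[0.5,2.2,0,0,0,2]]]' | python3 drive.py|sed -n 2,4p;echo '[[[0.5,2.2,0,0,0,2],[0.5,2.2,0,0,0,2]]]' | python3 drive.py|sed -n 2,4p
```

```text
time_s: 14.8
ee_pos: [580.7, 321.7, 51.1]
ee_rot: [-179.9, -0.0, 56.1]
force: [-2.0, 3.0, -0.2]
gripper_width: 0.2
gripper_force: 1.8
ee_pos: [589.7, 318.4, 51.1]
ee_rot: [-179.9, -0.1, 48.2]
force: [-0.5, 4.3, -0.8]
ee_pos: [595.9, 314.8, 51.2]
ee_rot: [-179.9, -0.1, 42.3]
force: [-0.7, 2.9, -0.0]
ee_pos: [599.5, 312.3, 51.3]
ee_rot: [-179.9, -0.1, 38.3]
force: [0.3, 2.9, -0.3]
```

```bash
echo '[[[0.5,2.2,0,0,0,2],[0.5,2.2,0,0,0,2]]]' | python3 drive.py|sed -n 2,4p; echo '[[[0.3,2,0,0,0,0],[0.3,2,0,0,0,0],[0,0,0,0,0,0]]]' | python3 drive.py|sed -n 2,4p;echo '[[[0,2,0,0,0,0],[0,2,0,0,0,0],[0,0,0,0,0,0]]]' | python3 drive.py|sed -n 2,4p
```

```text
ee_pos: [602.2, 310.4, 51.3]
ee_rot: [-179.8, -0.1, 34.3]
force: [-4.7, 9.5, 0.5]
ee_pos: [602.4, 310.3, 51.3]
ee_rot: [-179.4, -0.0, 34.3]
force: [-8.7, 13.3, 1.8]
ee_pos: [602.5, 310.0, 51.4]
ee_rot: [-179.1, 0.0, 34.3]
force: [-13.0, 21.4, 1.5]
```

The lever is at its closed stop: the force climbs to 25 N with no further motion. I'll retreat and check.

```bash
echo '[[[0,-10,0,0,0,0],[0,-15,0,0,0,0],[0,0,-40,0,0,0],[0,0,-40,0,0,0],[0,0,-40,0,0,0],[0,-45,-20,0,0,0],[0,-45,0,0,0,0],[-20,-40,0,0,0,0]]]' | python3 drive.py; echo '[[[-40,-20,0,0,0,0],[-40,-20,0,0,0,0],[-40,-20,0,0,0,0],[0,0,0,0,0,0]]]' | python3 drive.py
python3 - <<'E'
from h import *
t=env.grab_frame("top");s=env.grab_frame("side")
cv2.imwrite("pics/fin.png",np.hstack([cv2.resize(t[170:310,255:435],(400,480),interpolation=cv2.INTER_CUBIC),cv2.resize(s[205:385,230:410],(400,480),interpolation=cv2.INTER_CUBIC)]))
E
```

```text
time_s: 17.0
ee_pos: [505.0, 421.4, 191.9]
ee_rot: [-180.0, -0.2, 34.2]
force: [-0.1, 1.3, -0.6]
gripper_width: 0.2
gripper_force: 0.0
time_s: 17.4
ee_pos: [366.3, 399.8, 191.1]
ee_rot: [180.0, 0.2, 34.4]
force: [1.1, 0.5, 0.7]
gripper_width: -0.1
gripper_force: 0.0
```

View pics/fin.png

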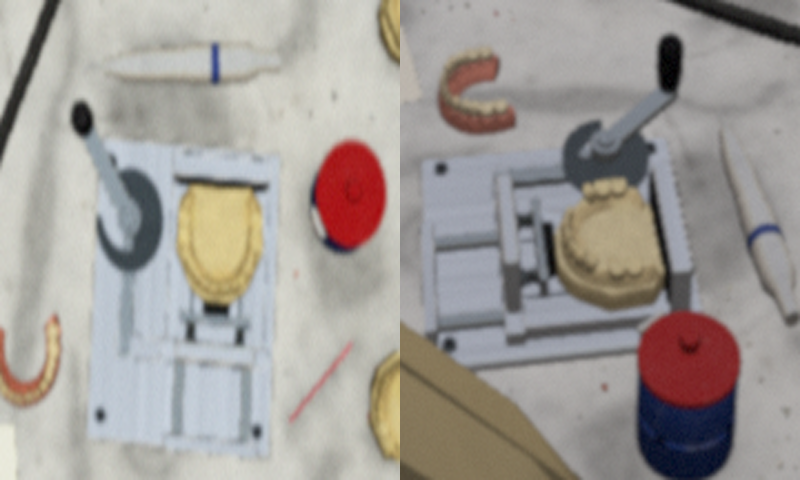

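The final view shows the cast between the rubber block, at (215,308), and the fixed jaw. The lever is swung forward with the knob at (82,118), and the bystanders are in place. I'll check the lever angle and jaw travel numerically.

Run:
```python
from h import *
ref=cv2.imread("pics/side0.png");im=env.grab_frame("side");t=env.grab_frame("top")
def dark(a,x0,y0,x1,y1):
    g=a[y0:y1,x0:x1].max(2)<50;n,l,st,c=cv2.connectedComponentsWithStats(g.astype(np.uint8));i=1+st[1:,4].argmax();return c[i]+[x0,y0],st[i,4]
for a in(cv2.imread("pics/top0.png"),t):
    c,n=dark(a,276,195,306,222);q=inv(atz(mt,*c,65))-[38,74];print(c,n,np.hypot(*q),np.degrees(np.arctan2(q[1],q[0])))
print([np.round(proj(mt,V(P,38+62*np.cos(a),74+62*np.sin(a),65)),1) for a in np.radians([40,52,57])])
up=lambda a:cv2.resize(a,None,fx=4,fy=4,interpolation=cv2.INTER_CUBIC)
def track(x0,y0,x1,y1,z):
    tt=up(ref[y0:y1,x0:x1]);r=up(im[y0-12:y1+12,x0-10:x1+30]);q=cv2.matchTemplate(r,tt,cv2.TM_CCOEFF_NORMED)
    _,v,_,l=cv2.minMaxLoc(q);du,dv=l[0]/4-10,l[1]/4-12;c=((x0+x1)/2,(y0+y1)/2)
    print(round(v,2),(inv(atz(ms,c[0]+du,c[1]+dv,z))-inv(atz(ms,*c,z))).round(1))
for b in((292,272,342,324,42),(254,300,266,325,40),(270,285,284,312,40)):track(*b)
```

```text
[286.46 209.1 ] 50 60.06717354543678 53.05039875954307
[291.53061224 204.30612245] 49 60.09892629835513 41.26817988959658
[array([291.5, 203. ]), array([286.1, 207.9]), array([284.1, 210.3])]
0.67 [9.7 1.1]
0.98 [25.6 -0.1]
0.94 [24.  -0.2]
```

Run:
```python
from h import *
S0=cv2.imread("pics/side0.png",0);T0=cv2.imread("pics/top0.png",0)
S=np.mean([env.grab_frame("side") for _ in range(4)],0).astype(np.uint8);T=np.mean([env.grab_frame("top") for _ in range(4)],0).astype(np.uint8)
S=cv2.cvtColor(S,7-1);T=cv2.cvtColor(T,6)
up=lambda a:cv2.resize(a,None,fx=10,fy=10,interpolation=cv2.INTER_CUBIC)
def track(n,ref,im,m,x0,y0,x1,y1,z,w):
    a,b,c,d=w
    q=cv2.matchTemplate(up(im[y0-b:y1+d,x0-a:x1+c]),up(ref[y0:y1,x0:x1]),cv2.TM_CCOEFF_NORMED)
    _,v,_,l=cv2.minMaxLoc(q);c0=((x0+x1)/2,(y0+y1)/2);du,dv=l[0]/10-a,l[1]/10-b
    print(n,round(v,2),(inv(atz(m,c0[0]+du,c0[1]+dv,z))-inv(atz(m,*c0,z))).round(2))
ws=(5,8,28,5);wt=(5,22,5,5)
track("S plate low",S0,S,ms,254,300,267,326,40,ws)
track("S plate top",S0,S,ms,252,268,266,300,50,ws)
track("S pin",S0,S,ms,286,258,300,276,28,ws)
track("S pad bar",S0,S,ms,270,285,284,316,42,ws)
track("S block",S0,S,ms,274,285,284,312,40,ws)
track("T plate",T0,T,mt,320,282,378,292,58,wt)
track("T pad",T0,T,mt,330,268,372,282,40,wt)
track("T block",T0,T,mt,342,268,362,278,40,wt)
track("T bar",T0,T,mt,308,270,318,292,20,wt)
```

```text
S plate low 0.97 [2.569e+01 1.000e-02]
S plate top 0.88 [26.57  0.18]
S pin 0.75 [-2.34 -0.78]
S pad bar 0.96 [23.72 -0.18]
S block 0.96 [23.86 -0.54]
T plate 0.92 [26.21 -0.14]
T pad 0.86 [23.84 -0.33]
T block 0.93 [24.    0.21]
T bar 0.97 [26.08 -0.26]
```

```bash
python3 -c "
from workcell import env
print(env.job_done())"
```

```text
the job is handed in; nothing more can be done
None
```

The job is handed in (no verdict shown): the lever is at its closed stop (about 41° measured), the pad is compressed about 2.3 mm (roughly 8 N) with the cast against the fixed jaw, and the handpiece, denture and pot look unmoved.

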